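# Roll the test bar into the V-block

## Task

Without picking anything up, use the fingertips to push the round aluminium bar by its side so that it rolls along the board, up the V-block's ramp and down into the groove. Then push the bar endwise along the groove until it butts against the plate (end stop) that closes one end of the groove, and take the hand away. Leave the battery, the slotted mass and the eraser where they are.

Things in the scene. Friction and masses are not known exactly. Their poses are not given: they have to be found in the camera images.
- bar: Smooth solid aluminium round bar lying loose on the board in front of the ramp, 90 to 140 mm from the groove, roughly parallel to it: diameter 32 mm, length 150 mm, about 0.33 kg. Origin at its middle, on its axis (16 mm above the board at first); its y axis runs along the bar, x and z turn as it rolls. Pushed, it may run ahead a little and roll back from the ramp.
- vblock: Dark steel V-block fixed to the board. Origin on the board's top below the groove's bottom line; y along the groove, +x the way the bar rolls in. Reaches from y -70 to +70 mm. Ramp on the robot's side: 1 mm high at x = -44 mm, up to a lip 9.2 mm high at x = -12; 120 degree groove, bottom 2.5 mm high at x = 0, up to x = 18; then a back wall 30 mm high to x = 34. The -y end is open.
- seat (a point): Where the middle of the bar lies once it is down in the groove with its +y end touching the stop: 21 mm above the board, on the groove's middle plane, 75 mm to -y of the stop's face (block y = -5 mm); axes as the block's. The bar's -y end then overhangs the block's open end by 10 mm.
- battery_9v: Bystander: 9 V block battery standing upright, 18 x 27 x 47 mm, loose, 60 mm or so beyond the end stop; origin at the centre of its underside.
- mass_100: Bystander: brass-coloured slotted mass, a disc 38 mm across and 11 mm high, loose, beside the battery; origin at the centre of its underside.
- eraser: Bystander: eraser in a card sleeve, 19 x 42 x 12 mm, loose, beyond the battery, further from the end stop; origin at the centre of its underside.
- stop (a point): Middle of the inner face of the end stop, a bright steel plate 8 mm thick and 36 mm high that closes the groove's +y end (block frame: x = -16 to 34 mm, face at y = +70 mm). The point is 21 mm above the board, axes as the block's. The bar starts 15 to 40 mm short of it, measured along the groove.
- board: Fixed plywood baseboard on the trolley, 430 x 540 x 15 mm, on which all the work lies: its top is at z = 0.015 m. Origin at the centre of its underside.

How it is judged (in metres and radians):
On the way, in this order (a step that is already met when the one before it is completed fails the run):
1. the bar rolls (turns about its axis) along the board towards the block (angular speed of bar above 0.4 rad/s and x of bar in the frame of vblock below -0.045 m and z of bar in the frame of vblock below 0.02 m), for 0.1 s.
2. the bar lies in the groove (x of bar in the frame of vblock between -0.005 and 0.005 m and z of bar in the frame of vblock below 0.0245 m and angle between the y axis of bar and the y axis of vblock, either way round below 0.06 rad), for 0.2 s.
At the end, for the whole second after the job is handed in: The bar lies at rest down in the groove (axis within 3 mm and 0.04 rad of its seated place) with its end within 4 mm of the end stop (x of bar in the frame of seat between -0.003 and 0.003 m and y of bar in the frame of seat between -0.004 and 0.003 m and z of bar in the frame of seat between -0.003 and 0.003 m and angle between the y axis of bar and the y axis of vblock, either way round below 0.04 rad and linear speed of bar below 0.01 m/s and angular speed of bar below 0.2 rad/s); the robot touches nothing.
It fails at once if the bar is lifted off the board or the block (z of bar in the frame of vblock above 0.034 m or (z of bar in the frame of vblock above 0.022 m and x of bar in the frame of vblock below -0.05 m)).
It fails at once if a bystander (battery, slotted mass or eraser) is moved more than 10 mm or tipped (distance of any of battery_9v, mass_100, eraser from where it was at the start of the episode above 0.01 m or angle between battery_9v's own z axis and vertical above 0.3 rad).
It also fails if it takes over 43 s, if anything falls off the work surface, if the arm or the gripper's body presses on something with over 40 N, if the wrist force passes 120 N, or if a joint passes its speed limit or range.

## Robot

A 6-joint arm with a two-finger parallel gripper is mounted at the origin on a cart in front of the work surface, level with it; the furniture and walls round the work are solid. World frame = base frame: x ahead of the robot, y to its left, z up, the work surface at z = 0. Lengths are in m, angles in degrees, forces in N, time in s.
With the tool pointing down it reaches from about 0.375 to 0.9 m from the base axis. Payload 3.1 kg.
Tool frame: the origin (TCP) lies midway between the tips of the shut fingers; the grasp point (between the pads) lies bot.hold_point_z behind it (bot.hold_point_z is the distance from the TCP to the grasp point, in m); z points along the fingers, y is the direction in which the jaws open and shut (so a half turn about z gives the same grasp; the last joint's range is limited). The gripper opens to 87 mm and grips with 3 to 60 N. Pads are 19 mm wide; open, the fingers measure 117 mm over their backs; the gripper's body (75 mm by 190 mm) begins 51 mm behind the grasp point.
Start: joints at [-10.227, 30.224, 82.088, -0, 67.689, -10.227], TCP at [0.625, 0, 0.223] pointing down, gripper open.
Joint ranges: [-176.69, 176.69], [-43.24, 126.21], [12.49, 139.97], [-82, 262], [0, 151.66], [-163.58, 163.58]. Speed limits (degrees/s): [159.86, 159.86, 180, 180, 180, 180].

## Interface

Orientations are given as a 3x3 rotation matrix whose columns are the frame's x, y, z axes.
In Python, from rig import bot, vision, hand_in gives the robot as it stands. The module is installed in compiled form; this text tells all that it offers.
- The arm moves only by the shell command python3 -m handwheel 'ROWS'. ROWS is JSON, a list of rows, each an object of numbers: "hand": the gripper's target within -1 to 1 (fully open at 1, half-way at 0, shut at -1); "dx", "dy", "dz": the shift along the world's x, y, z in cm; "wx", "wy", "wz": the turn, a rotation vector about the world's x, y, z in rad. In form: [{"hand": .., "dx": .., "dy": .., "dz": .., "wx": .., "wy": .., "wz": ..}, ...]. A call has 1 to 10 rows; each row shifts and turns the commanded pose from where the row before left it; what a row does not reach is not made up. A row lasts 1/10 s, in which the tool goes at most 50 mm and 8.59 degrees, less where a joint would pass 70% of its speed; a pose out of reach is approached as far as the arm can. A call with a gripper value outside its range is refused whole. The fingers move at their own pace and stop on an object; the grip force is fixed at half the most. Time passes only in rows, so rows that do not move let the fingers close. It gives the time, the measured TCP pose, the force and the opening at its end, in the units of the state.
- bot.read_state(): the state, without advancing time (a new reading comes with each control period).
- vision.capture(name): name is "scene" or "side" or "wrist"; returns (picture, depth): 400x640x3 uint8, red, green, blue; 400x640 float32, m along the optical axis (not along the pixel's ray), 0 where there is no reading.
- vision.get_calibration(name): a dict with "fx", "fy", "cx", "cy" (pixels), "rvec" (rotation vector, rad) and "tvec" (3), from world to camera coordinates, as OpenCV has them. Camera axes: x right, y down, z forward; pixel columns grow to the right and rows downward; lengths in m; the calibration is good to about 2 mm. A picture is of the moment at which its call begins: read the wrist's pose just before it. get_calibration takes no time and is no camera call; for the wrist camera it gives the pose at the moment of the call.
- hand_in(): hands the job in, once; it reports no verdict.
The state is a dict: "time_s": time; "joint_positions": joint angles; "qvel": joint speeds; "tau": joint torques, N m; "position": TCP position; "tcp_rot": TCP orientation; "force": force on the tool from outside, world axes, zero at the start; "moment": the same for the moment, N m; "opening": opening from 0.0 (shut) to 1.0 (fully open).
Only numpy, scipy, OpenCV 4.12 (cv2) and the standard library are available. Lean on these libraries where they do the work, as an engineer would, in place of code of your own. Each camera call takes 0.05 s, during which the arm holds its last target.

## Working session

There is one attempt and no reset: what is moved stays moved. The work goes in short steps, Python scripts to look and compute and a shell command to move; the robot and the scene stay as the last step left them, time stands still between calls to the robot, and variables do not carry over. Pictures are saved under pics/ and viewed, and the job is handed in when it is done.

```bash
mkdir -p pics; cat > h.py <<'E'
from rig import bot, vision
import numpy as np, cv2
def cap(n,tag):
    p,d=vision.capture(n); cv2.imwrite(f'pics/{tag}.png',p[:,:,::-1]); np.save(f'pics/{tag}.npy',d)
    c=vision.get_calibration(n); np.save(f'pics/{tag}_c.npy',c,allow_pickle=True); return p,d,c
def cam(c):
    R=cv2.Rodrigues(np.array(c['rvec'],float))[0]; t=np.array(c['tvec'],float).ravel(); return R,t
def ray(c,u,v,z):
    R,t=cam(c); o=-R.T@t; d=R.T@np.array([(u-c['cx'])/c['fx'],(v-c['cy'])/c['fy'],1]); return o+d*(z-o[2])/d[2]
def cloud(c,d):
    R,t=cam(c); v,u=np.mgrid[0:d.shape[0],0:d.shape[1]]
    P=np.stack([(u-c['cx'])/c['fx']*d,(v-c['cy'])/c['fy']*d,d],-1); return (P-t)@R
E
python3 - <<'E'
from h import *
s=bot.read_state(); print(s['time_s'],s['position'],s['force'],bot.hold_point_z)
for n in ['scene','side','wrist']:
    p,d,c=cap(n,n+'0'); R,t=cam(c); print(n,-R.T@t,R[2])
E
```

```text
0.0 [6.24278249e-01 1.69831778e-04 2.21589079e-01] [0.25907104 0.20547992 0.19065358] 0.0187
scene [ 0.10819808 -0.15759187  0.69787621] [ 0.44181063  0.47982965 -0.75800189]
side [ 0.13669039 -0.43680555  0.44466983] [ 0.39643491  0.79451864 -0.4599777 ]
wrist [0.6245896  0.08186161 0.38221351] [-2.78702799e-04 -2.96547460e-01 -9.55018076e-01]
```

View pics/scene0.png

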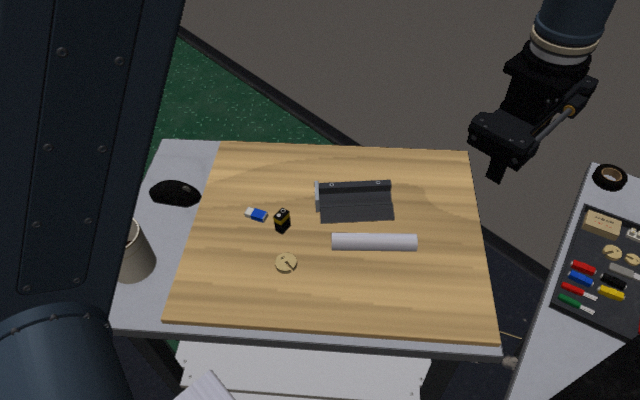

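View pics/side0.png

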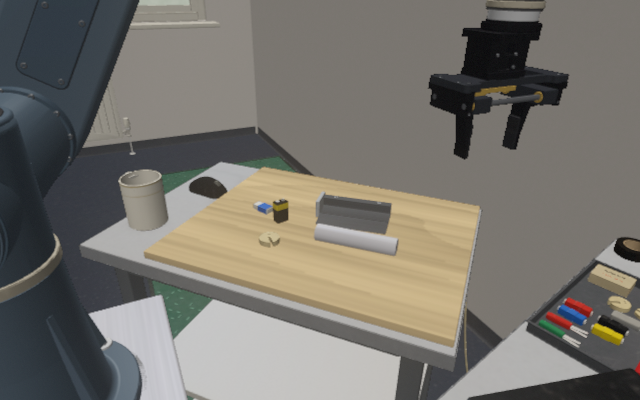

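View pics/wrist0.png

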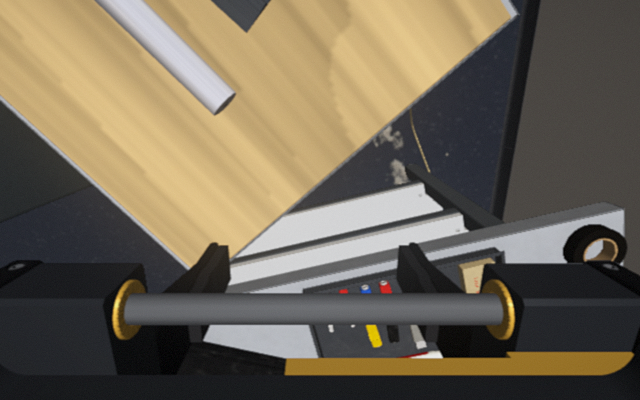

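The scene picture shows the bar at about (331–417, 242) and the block's ramp at (320–394, 200–222), with the stop plate at (318, 196). The bystanders are on the left: battery (282, 220), mass (286, 263) and eraser (256, 214). Next I'll measure from depth.

```bash
python3 - <<'E'
from h import *
for n in ['scene','side']:
    d=np.load(f'pics/{n}0.npy'); c=np.load(f'pics/{n}0_c.npy',allow_pickle=True).item()
    im=cv2.imread(f'pics/{n}0.png'); P=cloud(c,d)
    hsv=cv2.cvtColor(im,cv2.COLOR_BGR2HSV)
    ok=(d>0)&(P[...,2]>0.019)&(P[...,2]<0.08)
    roi=np.zeros(d.shape,np.uint8); 
    roi[150:275,200:425]=1
    m=(ok&(roi>0)).astype(np.uint8)
    k,l,st,ce=cv2.connectedComponentsWithStats(m)
    for i in range(1,k):
        if st[i,4]<25: continue
        q=P[l==i]; b=im[l==i]
        print(n,i,st[i],'med',q.mean(0).round(3),'zmax',np.percentile(q[:,2],98).round(3),'col',b.mean(0).round())
    # bright low-saturation mask for the bar
    m=((hsv[...,1]<45)&(hsv[...,2]>110)&(roi>0)).astype(np.uint8)
    cs,_=cv2.findContours(m,0,2)
    for q in cs:
        if cv2.contourArea(q)>60:
            r=cv2.minAreaRect(q); bp=cv2.boxPoints(r); print(' bright',r, [ray(c,*x,0.031)[:2].round(4).tolist() for x in bp])
    bd=(d>0)&(im[...,2]>150)&(im[...,0]<150); 
    q=P[bd&(roi>0)]; print('board z',np.median(q[:,2]))
E
python3 - <<'E'
import cv2
im=cv2.imread('pics/scene0.png'); cv2.imwrite('pics/z1.png',cv2.resize(im[150:290,230:430],None,fx=4,fy=4,interpolation=2))
im=cv2.imread('pics/side0.png'); cv2.imwrite('pics/z2.png',cv2.resize(im[150:290,230:430],None,fx=4,fy=4,interpolation=2))
E
```

```text
scene 2 [ 315  180   79   40 2470] med [0.535 0.223 0.03 ] zmax 0.051 col [56. 53. 53.]
scene 3 [245 207  23  15 227] med [0.378 0.327 0.026] zmax 0.03 col [135.  92.  73.]
scene 4 [273 208  18  27 326] med [0.395 0.268 0.046] zmax 0.062 col [23. 37. 42.]
scene 18 [ 332  233   86   19 1528] med [0.481 0.122 0.041] zmax 0.048 col [144. 140. 143.]
scene 19 [275 253  22  20 342] med [0.349 0.207 0.025] zmax 0.028 col [ 98. 136. 154.]
 bright ((374.0, 240.5), (15.0, 86.0), 90.0) [[0.4451, 0.1931], [0.5549, 0.0846], [0.5294, 0.0643], [0.4224, 0.1699]]
 bright ((208.5, 172.0), (44.0, 17.0), 90.0) [[0.3995, 0.5446], [0.4253, 0.5188], [0.3529, 0.4161], [0.3293, 0.4396]]
board z 0.014954420871404216
side 1 [200 177  24  14 246] med [0.303 0.48  0.028] zmax 0.035 col [52. 57. 60.]
side 2 [ 316  192   76   38 1883] med [0.535 0.224 0.03 ] zmax 0.05 col [90. 92. 94.]
side 3 [254 199  35  24 472] med [0.389 0.284 0.037] zmax 0.062 col [82. 96. 99.]
side 4 [ 315  224   84   32 1463] med [0.48  0.117 0.037] zmax 0.047 col [161. 162. 165.]
side 7 [259 232  21  14 227] med [0.348 0.205 0.024] zmax 0.027 col [129. 165. 179.]
 bright ((355.502197265625, 238.05172729492188), (84.1453628540039, 18.386388778686523), 11.592175483703613) [[0.4146, 0.1608], [0.4486, 0.2173], [0.5589, 0.0984], [0.5195, 0.0529]]
 bright ((208.0, 202.5), (15.0, 16.0), 90.0) [[0.2683, 0.4223], [0.2995, 0.4082], [0.2832, 0.3406], [0.254, 0.3539]]
 bright ((318.2647399902344, 203.44119262695312), (6.063390731811523, 26.436382293701172), 14.03624439239502) [[0.45, 0.239], [0.5124, 0.34], [0.521, 0.3278], [0.4581, 0.2287]]
 bright ((228.39263916015625, 176.77516174316406), (57.23330307006836, 28.50079345703125), 10.007979393005371) [[0.2735, 0.4712], [0.3206, 0.6392], [0.4327, 0.5156], [0.3729, 0.3707]]
 bright ((355.0, 172.0), (44.0, 138.0), 90.0) [[0.5402, 0.6055], [0.891, 0.4507], [0.7154, 0.2252], [0.4388, 0.3505]]
board z 0.014923122869120295
```

View pics/z1.png

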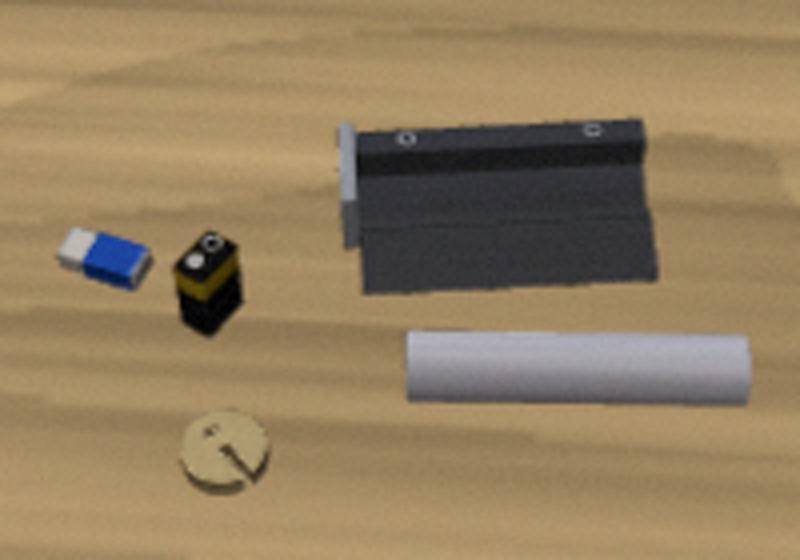

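View pics/z2.png

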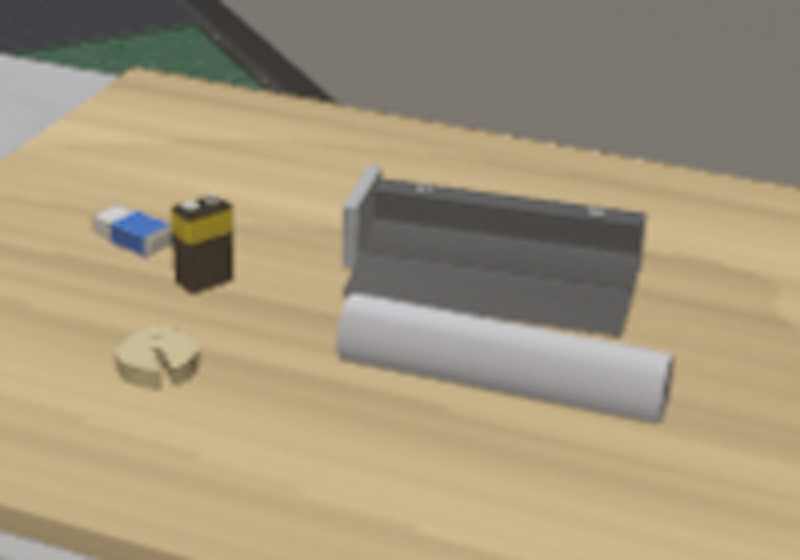

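```bash
cat > meas.py <<'E'
from h import *
from scipy.optimize import least_squares
def barfit(d,c,box,zc=None,zmin=0.024,im=None,r=0.016):
    P=cloud(c,d); u0,v0,u1,v1=box; m=np.zeros(d.shape,bool); m[v0:v1,u0:u1]=True
    m&=(d>0)&(P[...,2]>zmin)&(P[...,2]<0.07)
    if im is not None:
        h=cv2.cvtColor(im,cv2.COLOR_BGR2HSV); m&=(h[...,1]<50)&(h[...,2]>95)
    q=P[m]
    def f(x):
        a=np.array([np.cos(x[2]),np.sin(x[2])]); n=np.array([-a[1],a[0]])
        s=(q[:,:2]-x[:2])@n; return np.hypot(s,q[:,2]-x[3])-r
    mu=q[:,:2].mean(0); w,v=np.linalg.eigh(np.cov((q[:,:2]-mu).T)); a=v[:,1]
    o=least_squares(f,[*mu,np.arctan2(a[1],a[0]),0.031],loss='soft_l1',f_scale=0.001)
    x=o.x; a=np.array([np.cos(x[2]),np.sin(x[2])]); t=(q[:,:2]-x[:2])@a
    lo,hi=np.percentile(t,[0.5,99.5]); c2=x[:2]+a*(lo+hi)/2
    return c2,np.degrees(x[2])%180,x[3],hi-lo,np.median(abs(o.fun)),x[:2]+a*lo,x[:2]+a*hi
E
python3 - <<'E'
from meas import *
for n,b in [('scene',(325,225,425,260)),('side',(305,215,408,260))]:
    d=np.load(f'pics/{n}0.npy'); c=np.load(f'pics/{n}0_c.npy',allow_pickle=True).item(); im=cv2.imread(f'pics/{n}0.png')
    print(n,'bar',barfit(d,c,b,im=im))
    P={'scene':[('top back',(355,131),(643,119),.045),('top front',(358,153),(645,148),.045),('lip',(362,229),(650,216),.0242),('ramp',(365,293),(657,280),.016)],
       'side':[('top front',(375,190),(643,213),.045),('ramp',(348,294),(622,335),.016)]}[n]
    for nm,a,bb,z in P:
        A=ray(c,230+a[0]/4-.375,150+a[1]/4-.375,z)[:2]; B=ray(c,230+bb[0]/4-.375,150+bb[1]/4-.375,z)[:2]
        v=A-B; print(nm,A.round(4),B.round(4),'len',np.linalg.norm(v).round(4),'ang',np.degrees(np.arctan2(v[1],v[0])).round(2))
E
```

```text
scene bar (array([0.48585219, 0.12663545]), np.float64(134.57435407885322), np.float64(0.030789684126144704), np.float64(0.14727016932026232), np.float64(0.0006953398377969001), array([0.53753182, 0.07418221]), array([0.43417257, 0.17908868]))
top back [0.5055 0.2894] [0.61   0.1964] len 0.14 ang 138.35
top front [0.4967 0.278 ] [0.5963 0.1833] len 0.1375 ang 136.48
lip [0.4769 0.2552] [0.5803 0.1639] len 0.1379 ang 138.57
ramp [0.4556 0.2311] [0.5586 0.14  ] len 0.1375 ang 138.49
side bar (array([0.48564853, 0.12638468]), np.float64(134.52412300523144), np.float64(0.030654232203308738), np.float64(0.14831163301061312), np.float64(0.0006642718966138293), array([0.53764729, 0.0735149 ]), array([0.43364977, 0.17925447]))
top front [0.4939 0.2781] [0.6068 0.198 ] len 0.1385 ang 144.69
ramp [0.4565 0.2314] [0.5593 0.1411] len 0.1369 ang 138.7
```

```bash
cat >> h.py <<'E'
A=np.radians(138.5); BY=np.array([np.cos(A),np.sin(A)]); BX=np.array([BY[1],-BY[0]]); BO=np.array([0.536,0.2183])
def toB(p): p=np.asarray(p)[:2]-BO; return np.array([p@BX,p@BY])
def toW(x,y): return BO+x*BX+y*BY
E
python3 - <<'E'
from h import *
s=bot.read_state(); print(s['tcp_rot'].round(3) if hasattr(s['tcp_rot'],'round') else s['tcp_rot'], s['opening'])
for x,y in [(-.143,-.023),(-.03,-.023),(0,-.125)]: print(x,y,(toW(x,y)-np.array(s['position'])[:2])*100)
print('BX',BX,'BY',BY, 'bar',toB([.4858,.1265]))
# refine block direction with depth: back-wall front face and ramp plane
for n in ['scene','side']:
    d=np.load(f'pics/{n}0.npy'); c=np.load(f'pics/{n}0_c.npy',allow_pickle=True).item(); P=cloud(c,d)
    q=P[175:240,300:400].reshape(-1,3); b=np.c_[(q[:,:2]-BO)@BX,(q[:,:2]-BO)@BY,q[:,2]-.015]
    for lo,hi,nm in [(.016,.026,'wall')]:
        m=(b[:,2]>lo)&(b[:,2]<hi)&(abs(b[:,1])<.06)&(abs(b[:,0]-.018)<.008); f=np.polyfit(b[m,1],b[m,0],1); print(n,nm,m.sum(),f)
    m=(abs(b[:,0]-.005)<.03)&(b[:,2]>.012)&(b[:,2]<.032)&(abs(b[:,1]-.07)<.012)&(b[:,0]<.012); print('stop y',m.sum(),np.percentile(b[m,1],[5,50,95]))
    m=(abs(b[:,1])<.06)&(b[:,0]>-.04)&(b[:,0]<-.015); Q=np.c_[b[m,0],b[m,1],np.ones(m.sum())]; print('ramp',np.linalg.lstsq(Q,b[m,2],rcond=None)[0])
E
```

```text
[[ 0.     1.    -0.002]
 [ 1.    -0.     0.   ]
 [ 0.    -0.002 -1.   ]] 0.9970954694483161
-0.143 -0.023 [-16.5969845    9.58252602]
-0.03 -0.023 [-9.10937795 18.04572566]
0 -0.125 [ 0.51783055 13.53386833]
BX [0.66262005 0.74895572] BY [-0.74895572  0.66262005] bar [-0.10201766 -0.02323094]
scene wall 207 [-0.00633059  0.01811292]
stop y 27 [0.07048521 0.07275675 0.07660506]
ramp [0.27908181 0.00069123 0.01300784]
side wall 243 [-0.00761729  0.01769965]
stop y 60 [0.07021192 0.07111428 0.07758644]
ramp [0.26784582 0.00093391 0.01281487]
```

```bash
python3 -m handwheel '[{"hand":1,"dx":-2,"dy":1.2,"wz":-0.09},{"hand":1,"dx":-2,"dy":1.2,"wz":-0.09},{"hand":1,"dx":-2,"dy":1.2,"wz":-0.09},{"hand":1,"dx":-2,"dy":1.2,"wz":-0.09},{"hand":1,"dx":-2,"dy":1.2,"wz":-0.09},{"hand":1,"dx":-2,"dy":1.2,"wz":-0.09},{"hand":1,"dx":-2,"dy":1.2,"wz":-0.09},{"hand":1,"dx":-2,"dy":1.2,"wz":-0.09},{"hand":1,"dx":-0.6},{"hand":1}]'
cat > st.py <<'E'
from h import *
s=bot.read_state(); p=np.array(s['position']); r=np.array(s['tcp_rot'])
print('t',s['time_s'],'pos',p.round(4),'blk',toB(p).round(4),'yang',np.degrees(np.arctan2(r[1,1],r[0,1])).round(2),'z',r[:,2].round(3),'F',np.array(s['force']).round(1),'op',round(s['opening'],3))
F=np.array(s['force'])[:2]; print('F blk',F@BX,F@BY)
E
python3 st.py
```

```text
t 0.15 pos [6.244e-01 1.000e-04 2.218e-01] blk [-0.1048 -0.2108] yang -0.0 z [-0.002  0.    -1.   ] F [-0.4  0.3 -0.5] op 0.997
F blk 0.00907471349802776 0.5067103790880998invalid input
```

```bash
sed -i 's/A=np.radians(138.5)/A=np.radians(138.8)/' h.py; python3 -m handwheel '[{"hand":1,"dx":-2,"dy":1.2,"dz":0,"wx":0,"wy":0,"wz":-0.09},{"hand":1,"dx":-2,"dy":1.2,"dz":0,"wx":0,"wy":0,"wz":-0.09},{"hand":1,"dx":-2,"dy":1.2,"dz":0,"wx":0,"wy":0,"wz":-0.09},{"hand":1,"dx":-2,"dy":1.2,"dz":0,"wx":0,"wy":0,"wz":-0.09},{"hand":1,"dx":-2,"dy":1.2,"dz":0,"wx":0,"wy":0,"wz":-0.09},{"hand":1,"dx":-2,"dy":1.2,"dz":0,"wx":0,"wy":0,"wz":-0.09},{"hand":1,"dx":-2,"dy":1.2,"dz":0,"wx":0,"wy":0,"wz":-0.09},{"hand":1,"dx":-2,"dy":1.2,"dz":0,"wx":0,"wy":0,"wz":-0.09},{"hand":1,"dx":-0.6,"dy":0,"dz":0,"wx":0,"wy":0,"wz":0},{"hand":1,"dx":0,"dy":0,"dz":0,"wx":0,"wy":0,"wz":0}]'; python3 st.py
```

```text
time_s: 1.15
position: [0.4585, 0.096, 0.2226]
tcp_rot: [[0.657, 0.754, -0.0], [0.754, -0.657, -0.0], [-0.0, 0.0, -1.0]]
force: [0.6, 0.9, -0.2]
opening: 1.001
t 1.15 pos [0.4585 0.096  0.2226] blk [-0.1431 -0.0222] yang -41.1 z [-0. -0. -1.] F [ 0.6  0.9 -0.2] op 1.001
F blk 1.0267321503650246 0.15746724116024693
```

```bash
python3 -m handwheel '[{"hand":1,"dx":0,"dy":0,"dz":-2,"wx":0,"wy":0,"wz":0},{"hand":1,"dx":0,"dy":0,"dz":-2.5,"wx":0,"wy":0,"wz":0},{"hand":1,"dx":0,"dy":0,"dz":-2.5,"wx":0,"wy":0,"wz":0},{"hand":1,"dx":0,"dy":0,"dz":-2.5,"wx":0,"wy":0,"wz":0},{"hand":1,"dx":0,"dy":0,"dz":-2.5,"wx":0,"wy":0,"wz":0},{"hand":1,"dx":0,"dy":0,"dz":-2.5,"wx":0,"wy":0,"wz":0},{"hand":1,"dx":0,"dy":0,"dz":-2.5,"wx":0,"wy":0,"wz":0},{"hand":1,"dx":0,"dy":0,"dz":-1.5,"wx":0,"wy":0,"wz":0},{"hand":1,"dx":0,"dy":0,"dz":-1,"wx":0,"wy":0,"wz":0},{"hand":1,"dx":0,"dy":0,"dz":0,"wx":0,"wy":0,"wz":0}]'; python3 st.py
python3 - <<'E'
from h import *
for n in ['scene','side']: cap(n,n+'1')
a=cv2.imread('pics/scene1.png')[140:290,220:440]; b=cv2.imread('pics/side1.png')[140:290,220:440]
cv2.imwrite('pics/c1.png',cv2.resize(np.hstack([a,b]),(800,273),interpolation=2))
E
```

```text
time_s: 2.15
position: [0.4596, 0.0955, 0.0262]
tcp_rot: [[0.659, 0.752, -0.001], [0.752, -0.659, -0.0], [-0.001, -0.001, -1.0]]
force: [0.2, 0.6, 0.2]
opening: 0.996
t 2.15 pos [0.4596 0.0955 0.0262] blk [-0.1428 -0.0234] yang -41.25 z [-0.001 -0.    -1.   ] F [0.2 0.6 0.2] op 0.996
F blk 0.5723927744278113 0.1915235336010068
```

View pics/c1.png

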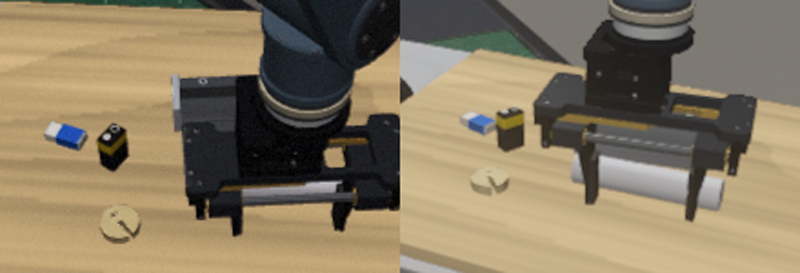

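Both fingertips are behind the bar: in the right half of the picture, at about (590, 200) and (692, 215), with the bar ahead of them. Now I'll push along block +x.

```bash
python3 -m handwheel '[{"hand":1,"dx":0.26,"dy":0.3,"dz":0.1,"wx":0,"wy":0,"wz":0},{"hand":1,"dx":0.26,"dy":0.3,"dz":0,"wx":0,"wy":0,"wz":0},{"hand":1,"dx":0.26,"dy":0.3,"dz":0,"wx":0,"wy":0,"wz":0},{"hand":1,"dx":0.26,"dy":0.3,"dz":0,"wx":0,"wy":0,"wz":0},{"hand":1,"dx":0.26,"dy":0.3,"dz":0,"wx":0,"wy":0,"wz":0},{"hand":1,"dx":0.26,"dy":0.3,"dz":0,"wx":0,"wy":0,"wz":0},{"hand":1,"dx":0.26,"dy":0.3,"dz":0,"wx":0,"wy":0,"wz":0},{"hand":1,"dx":0.26,"dy":0.3,"dz":0,"wx":0,"wy":0,"wz":0},{"hand":1,"dx":0.26,"dy":0.3,"dz":0,"wx":0,"wy":0,"wz":0},{"hand":1,"dx":0.26,"dy":0.3,"dz":0,"wx":0,"wy":0,"wz":0}]'; python3 st.py
python3 - <<'E'
from h import *
for n in ['scene','side']: cap(n,n+'2')
a=cv2.imread('pics/scene2.png')[140:290,220:440]; b=cv2.imread('pics/side2.png')[140:290,220:440]
cv2.imwrite('pics/c2.png',cv2.resize(np.hstack([a,b]),(800,273),interpolation=2))
E
```

```text
time_s: 3.25
position: [0.4852, 0.1263, 0.0285]
tcp_rot: [[0.659, 0.752, -0.0], [0.752, -0.659, -0.0], [-0.0, -0.0, -1.0]]
force: [-0.6, -0.3, 0.8]
opening: 0.998
t 3.25 pos [0.4852 0.1263 0.0285] blk [-0.1027 -0.0224] yang -41.25 z [-0. -0. -1.] F [-0.6 -0.3  0.8] op 0.998
F blk -0.5714804663518823 0.24863850005212101
```

View pics/c2.png

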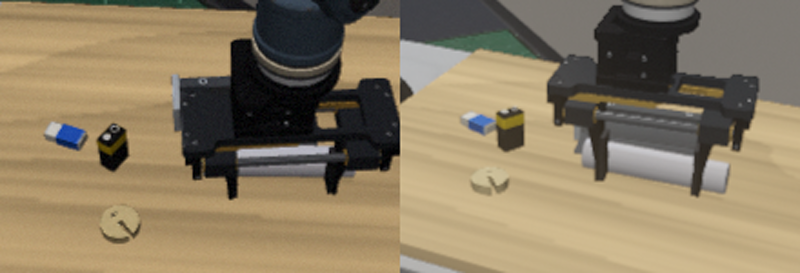

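The bar is aligned against both fingertips and rolling ahead of them, and the bystanders haven't moved. I'll keep pushing.

```bash
python3 -m handwheel '[{"hand":1,"dx":0.26,"dy":0.3,"dz":0,"wx":0,"wy":0,"wz":0},{"hand":1,"dx":0.26,"dy":0.3,"dz":0,"wx":0,"wy":0,"wz":0},{"hand":1,"dx":0.26,"dy":0.3,"dz":0,"wx":0,"wy":0,"wz":0},{"hand":1,"dx":0.26,"dy":0.3,"dz":0,"wx":0,"wy":0,"wz":0},{"hand":1,"dx":0.26,"dy":0.3,"dz":0,"wx":0,"wy":0,"wz":0},{"hand":1,"dx":0.26,"dy":0.3,"dz":0,"wx":0,"wy":0,"wz":0},{"hand":1,"dx":0.26,"dy":0.3,"dz":0,"wx":0,"wy":0,"wz":0},{"hand":1,"dx":0.26,"dy":0.3,"dz":0,"wx":0,"wy":0,"wz":0},{"hand":1,"dx":0.26,"dy":0.3,"dz":0,"wx":0,"wy":0,"wz":0},{"hand":1,"dx":0.26,"dy":0.3,"dz":0,"wx":0,"wy":0,"wz":0}]'; python3 st.py
python3 - <<'E'
from h import *
for n in ['scene','side']: cap(n,n+'3')
a=cv2.imread('pics/scene3.png')[140:290,220:440]; b=cv2.imread('pics/side3.png')[140:290,220:440]
cv2.imwrite('pics/c3.png',cv2.resize(np.hstack([a,b]),(800,273),interpolation=2))
from meas import barfit
d=np.load('pics/side3.npy'); c=np.load('pics/side3_c.npy',allow_pickle=True).item()
r=barfit(d,c,(315,200,405,255),im=b if False else cv2.imread('pics/side3.png'));print(r,toB(r[0]),toB(r[5]),toB(r[6]))
E
```

```text
time_s: 4.35
position: [0.5083, 0.1554, 0.0283]
tcp_rot: [[0.658, 0.753, -0.006], [0.753, -0.658, -0.002], [-0.005, -0.003, -1.0]]
force: [-3.9, -4.9, 3.9]
opening: 1.001
t 4.35 pos [0.5083 0.1554 0.0283] blk [-0.0656 -0.0206] yang -41.18 z [-0.006 -0.002 -1.   ] F [-3.9 -4.9  3.9] op 1.001
F blk -6.25206270675754 -0.2466289255113763
(array([0.51983008, 0.18323908]), np.float64(137.80744256861433), np.float64(0.03410812521745722), np.float64(0.17686106501704257), np.float64(0.0011195301812604724), array([0.58534754, 0.12384698]), array([0.45431262, 0.24263118])) [-0.03703132 -0.01092777] [-0.03856316 -0.09934504] [-0.03549947  0.07748949]
```

View pics/c3.png

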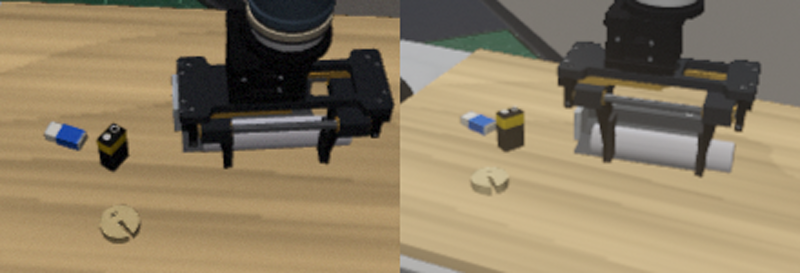

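```bash
python3 -m handwheel '[{"hand":1,"dx":0.26,"dy":0.3,"dz":0,"wx":0,"wy":0,"wz":0},{"hand":1,"dx":0.26,"dy":0.3,"dz":0,"wx":0,"wy":0,"wz":0},{"hand":1,"dx":0.26,"dy":0.3,"dz":0,"wx":0,"wy":0,"wz":0},{"hand":1,"dx":0.26,"dy":0.3,"dz":0,"wx":0,"wy":0,"wz":0}]'; python3 st.py
python3 - <<'E'
from h import *
for n in ['side']: cap(n,n+'4')
from meas import barfit
d=np.load('pics/side4.npy'); c=np.load('pics/side4_c.npy',allow_pickle=True).item()
r=barfit(d,c,(330,200,405,255),im=cv2.imread('pics/side4.png'));print(r,toB(r[0]),toB(r[5]),toB(r[6]))
b=cv2.imread('pics/side4.png')[140:290,250:440]
cv2.imwrite('pics/c4.png',cv2.resize(b,None,fx=4,fy=4,interpolation=2))
E
```

```text
time_s: 4.85
position: [0.5193, 0.1674, 0.0284]
tcp_rot: [[0.659, 0.752, -0.005], [0.752, -0.659, -0.001], [-0.004, -0.003, -1.0]]
force: [-4.0, -4.8, 3.8]
opening: 0.998
t 4.85 pos [0.5193 0.1674 0.0284] blk [-0.0493 -0.021 ] yang -41.2 z [-0.005 -0.001 -1.   ] F [-4.  -4.8  3.8] op 0.998
F blk -6.286588211149523 -0.14549784101552213
(array([0.54170771, 0.18312173]), np.float64(138.6917195660868), np.float64(0.038060155344045124), np.float64(0.14393939794280747), np.float64(0.0008921019937483572), array([0.5957691, 0.1356138]), array([0.48764633, 0.23062967])) [-0.02270904 -0.02746612] [-0.02284505 -0.09943569] [-0.02257303  0.04450345]
```

View pics/c4.png

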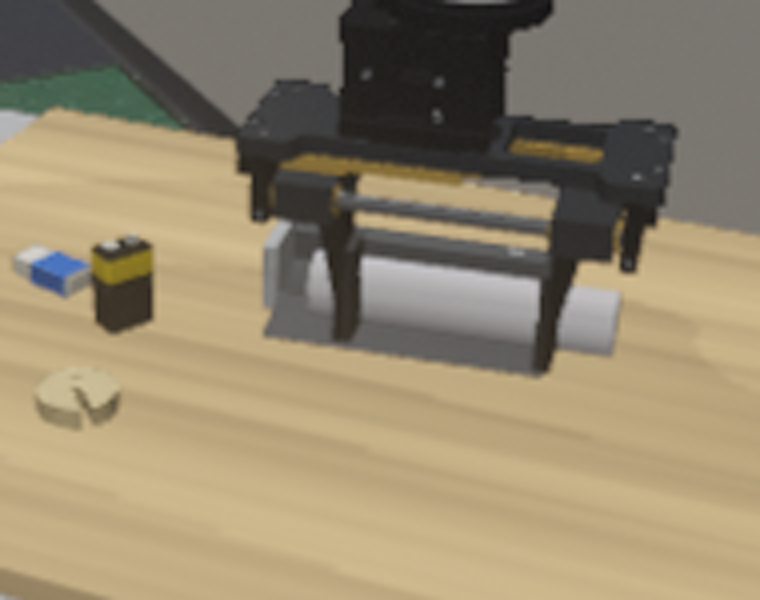

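The bar is on the ramp at block x ≈ −23 mm, parallel to the groove, with a −y end at about (615, 320) in the crop. I'll push over the lip.

```bash
python3 -m handwheel '[{"hand":1,"dx":0.26,"dy":0.3,"dz":0,"wx":0,"wy":0,"wz":0},{"hand":1,"dx":0.26,"dy":0.3,"dz":0,"wx":0,"wy":0,"wz":0},{"hand":1,"dx":0.2,"dy":0.23,"dz":0,"wx":0,"wy":0,"wz":0},{"hand":1,"dx":0.13,"dy":0.15,"dz":0,"wx":0,"wy":0,"wz":0},{"hand":1,"dx":0,"dy":0,"dz":0,"wx":0,"wy":0,"wz":0}]'; python3 st.py
cat > lk.py <<'E'
import sys
from meas import *
k=sys.argv[1]; cap('side','side'+k)
d=np.load(f'pics/side{k}.npy'); c=np.load(f'pics/side{k}_c.npy',allow_pickle=True).item()
box=(330,195,408,255); r=barfit(d,c,box,zmin=.03,im=cv2.imread(f'pics/side{k}.png'));print('ang',r[1],'z-board',r[2]-.015,'len',r[3],'res',r[4],toB(r[0]),toB(r[5]),toB(r[6]))
b=cv2.imread(f'pics/side{k}.png')[140:290,250:440]
cv2.imwrite(f'pics/c{k}.png',cv2.resize(b,None,fx=4,fy=4,interpolation=2))
E
python3 lk.py 5
```

```text
time_s: 5.4
position: [0.5311, 0.1784, 0.0287]
tcp_rot: [[0.659, 0.752, 0.002], [0.752, -0.659, 0.001], [0.002, 0.001, -1.0]]
force: [0.1, -0.4, -0.2]
opening: 1.001
t 5.4 pos [0.5311 0.1784 0.0287] blk [-0.0333 -0.0226] yang -41.25 z [ 0.002  0.001 -1.   ] F [ 0.1 -0.4 -0.2] op 1.001
F blk -0.20905419453640042 -0.3740170680918523
ang 138.3433187059806 z-board 0.021469868767511113 len 0.15636282161288323 res 0.0012197293420958197 [ 0.0007573  -0.02104044] [ 0.00013416 -0.09921937] [0.00138045 0.05713848]
```

View pics/c5.png

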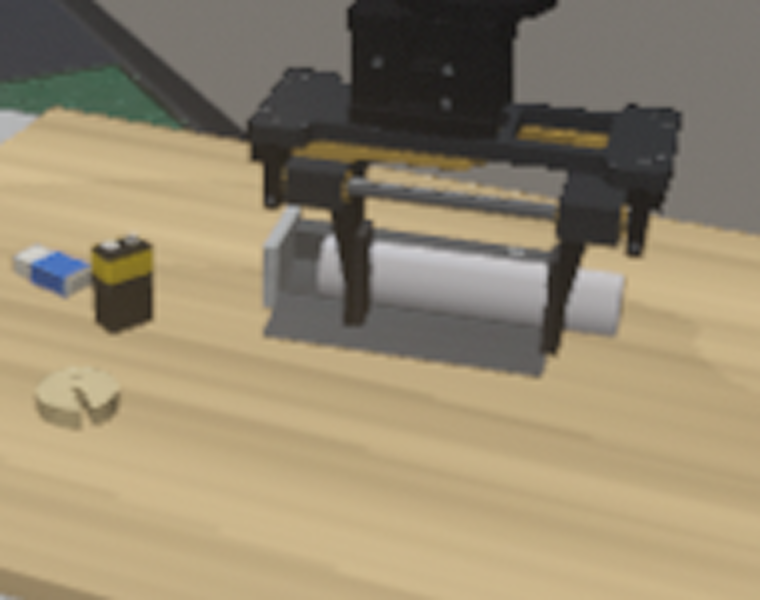

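The bar is down in the groove: axis about 21 mm above the board, x ≈ 0.8 mm, and its −y end at block y ≈ −99 mm. I'll back off, lift, shut the fingers and go round to the open end.

```bash
python3 -m handwheel '[{"hand":1,"dx":-0.65,"dy":-0.75,"dz":0,"wx":0,"wy":0,"wz":0},{"hand":1,"dx":-0.65,"dy":-0.75,"dz":0,"wx":0,"wy":0,"wz":0},{"hand":1,"dx":0,"dy":0,"dz":2.5,"wx":0,"wy":0,"wz":0},{"hand":1,"dx":0,"dy":0,"dz":2.5,"wx":0,"wy":0,"wz":0},{"hand":-1,"dx":0,"dy":0,"dz":2,"wx":0,"wy":0,"wz":0},{"hand":-1,"dx":3,"dy":-0.85,"dz":0,"wx":0,"wy":0,"wz":0},{"hand":-1,"dx":3,"dy":-0.85,"dz":0,"wx":0,"wy":0,"wz":0},{"hand":-1,"dx":3,"dy":-0.85,"dz":0,"wx":0,"wy":0,"wz":0},{"hand":-1,"dx":2.9,"dy":-0.85,"dz":0,"wx":0,"wy":0,"wz":0},{"hand":-1,"dx":0,"dy":0,"dz":0,"wx":0,"wy":0,"wz":0}]'; python3 st.py; python3 lk.py 6
python3 - <<'E'
from meas import *
cap('scene','scene6')
cv2.imwrite('pics/s6.png',cv2.resize(cv2.imread('pics/scene6.png')[100:260,300:500],None,fx=3,fy=3))
E
```

```text
time_s: 6.45
position: [0.6399, 0.1264, 0.0988]
tcp_rot: [[0.661, 0.75, 0.006], [0.75, -0.661, -0.0], [0.003, 0.004, -1.0]]
force: [-0.8, -0.4, 0.3]
opening: 0.542
t 6.45 pos [0.6399 0.1264 0.0988] blk [-0.0007 -0.1387] yang -41.41 z [ 0.006 -0.    -1.   ] F [-0.8 -0.4  0.3] op 0.542
F blk -0.8145423314348853 0.34371375602922666
ang 138.31788619803606 z-board 0.02164537998699935 len 0.15585834923897768 res 0.001187231312184552 [ 0.00080378 -0.02116676] [ 0.00014806 -0.09909318] [0.00145951 0.05675966]
```

View pics/c6.png

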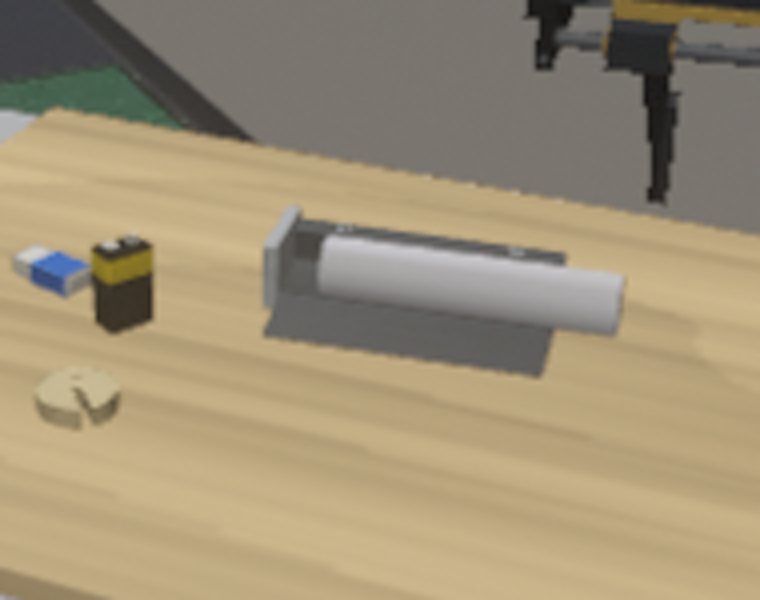

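View pics/s6.png

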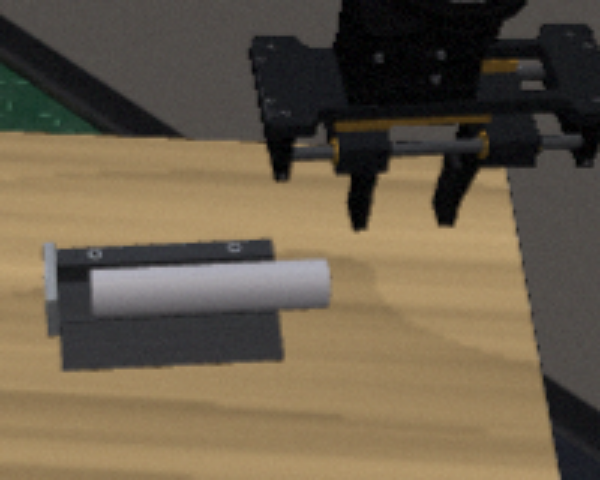

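The bar is seated in the groove, short of the stop, and nothing is near it. I'll finish shutting the fingers, then descend beyond the open end.

```bash
python3 -m handwheel '[{"hand":-1,"dx":0,"dy":0,"dz":0,"wx":0,"wy":0,"wz":0},{"hand":-1,"dx":0,"dy":0,"dz":0,"wx":0,"wy":0,"wz":0},{"hand":-1,"dx":0,"dy":0,"dz":0,"wx":0,"wy":0,"wz":0},{"hand":-1,"dx":0,"dy":0,"dz":0,"wx":0,"wy":0,"wz":0},{"hand":-1,"dx":0,"dy":0,"dz":0,"wx":0,"wy":0,"wz":0},{"hand":-1,"dx":0,"dy":0,"dz":-2,"wx":0,"wy":0,"wz":0},{"hand":-1,"dx":0,"dy":0,"dz":-2,"wx":0,"wy":0,"wz":0},{"hand":-1,"dx":0,"dy":0,"dz":-1.7,"wx":0,"wy":0,"wz":0},{"hand":-1,"dx":0,"dy":0,"dz":-1,"wx":0,"wy":0,"wz":0},{"hand":-1,"dx":0,"dy":0,"dz":0,"wx":0,"wy":0,"wz":0}]'; python3 st.py; python3 lk.py 7
python3 - <<'E'
from meas import *
cap('scene','scene7')
cv2.imwrite('pics/s7.png',cv2.resize(cv2.imread('pics/scene7.png')[100:260,300:500],None,fx=4,fy=3))
E
```

```text
time_s: 7.55
position: [0.6347, 0.1288, 0.03]
tcp_rot: [[0.659, 0.752, -0.003], [0.752, -0.659, -0.0], [-0.002, -0.002, -1.0]]
force: [-0.1, -0.7, -0.4]
opening: 0.006
t 7.55 pos [0.6347 0.1288 0.03  ] blk [-0.0023 -0.1332] yang -41.25 z [-0.003 -0.    -1.   ] F [-0.1 -0.7 -0.4] op 0.006
F blk -0.555294585302222 -0.3632897317349079
ang 138.49762500624527 z-board 0.021566927568149756 len 0.15584492564168606 res 0.0012988013178588075 [ 0.00099312 -0.02112571] [ 0.00058189 -0.09904709] [0.00140435 0.05679567]
```

View pics/c7.png

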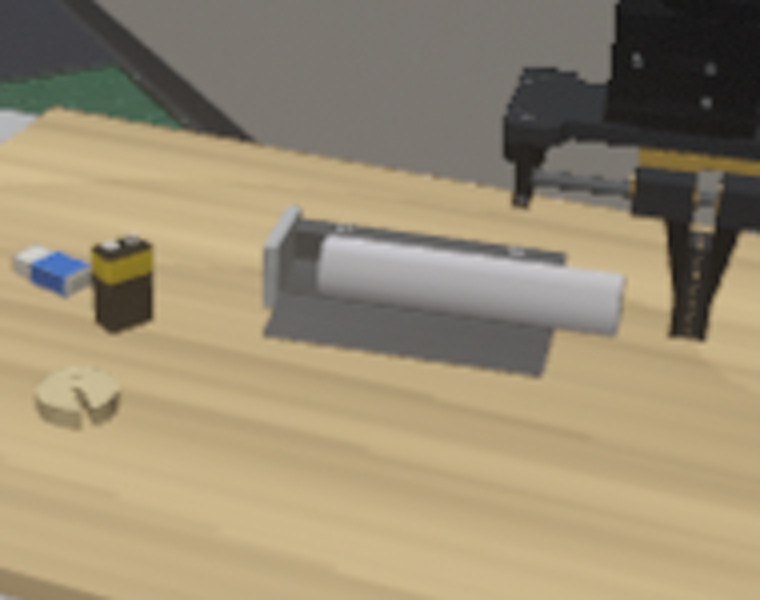

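View pics/s7.png

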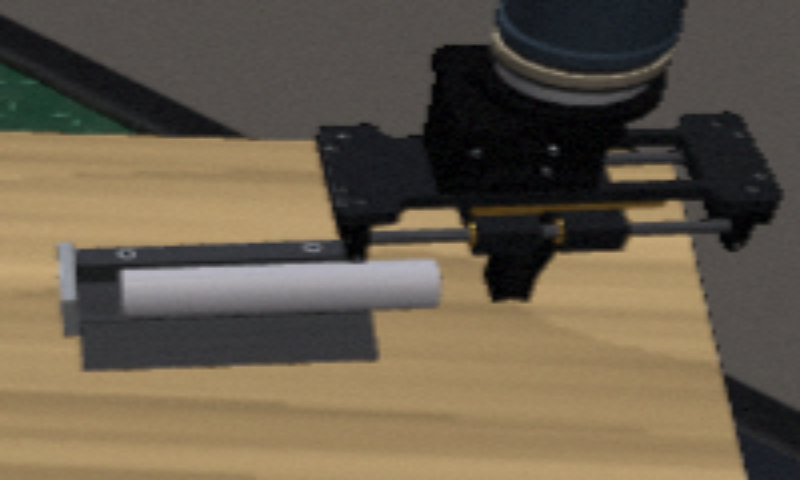

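```bash
python3 -m handwheel '[{"hand":-1,"dx":-0.06,"dy":0.39,"dz":0,"wx":0,"wy":0,"wz":0},{"hand":-1,"dx":-0.23,"dy":0.2,"dz":0,"wx":0,"wy":0,"wz":0},{"hand":-1,"dx":-0.23,"dy":0.2,"dz":0,"wx":0,"wy":0,"wz":0},{"hand":-1,"dx":-0.23,"dy":0.2,"dz":0,"wx":0,"wy":0,"wz":0},{"hand":-1,"dx":-0.23,"dy":0.2,"dz":0,"wx":0,"wy":0,"wz":0},{"hand":-1,"dx":-0.23,"dy":0.2,"dz":0,"wx":0,"wy":0,"wz":0},{"hand":-1,"dx":-0.23,"dy":0.2,"dz":0,"wx":0,"wy":0,"wz":0},{"hand":-1,"dx":-0.23,"dy":0.2,"dz":0,"wx":0,"wy":0,"wz":0},{"hand":-1,"dx":-0.23,"dy":0.2,"dz":0,"wx":0,"wy":0,"wz":0},{"hand":-1,"dx":-0.23,"dy":0.2,"dz":0,"wx":0,"wy":0,"wz":0}]'; python3 st.py; python3 lk.py 8
```

```text
time_s: 8.65
position: [0.6152, 0.1505, 0.0317]
tcp_rot: [[0.659, 0.752, 0.002], [0.752, -0.659, -0.001], [0.001, 0.001, -1.0]]
force: [1.4, -1.5, -0.2]
opening: 0.007
t 8.65 pos [0.6152 0.1505 0.0317] blk [ 0.0011 -0.1043] yang -41.25 z [ 0.002 -0.001 -1.   ] F [ 1.4 -1.5 -0.2] op 0.007
F blk -0.14722404524722124 -2.0399818935581946
ang 138.39332315247535 z-board 0.02164210492409465 len 0.1509502816842152 res 0.001280366590702197 [ 0.00096712 -0.01870096] [ 0.00043141 -0.0941742 ] [0.00150283 0.05677228]
```

View pics/c8.png

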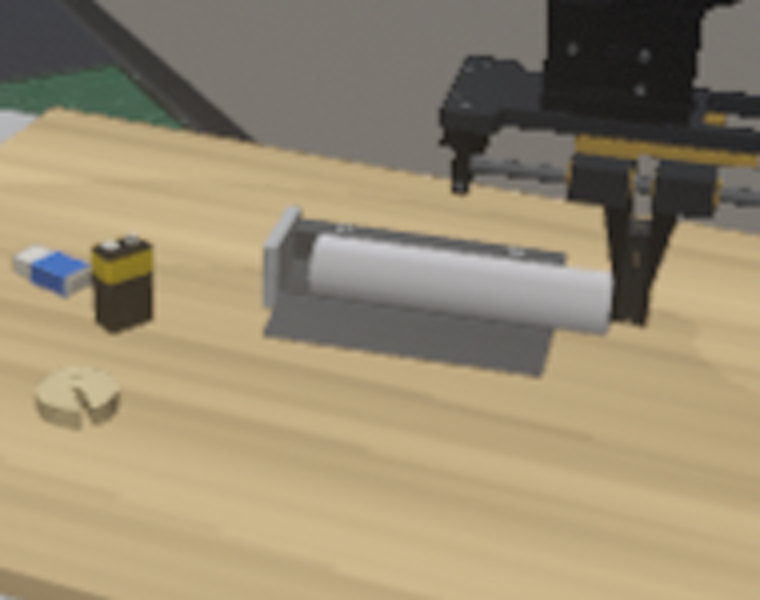

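The fingers are touching the bar's −y end at about (612, 300) and sliding it, with 2 N of resistance. About 13 mm remains.

```bash
python3 -m handwheel '[{"hand":-1,"dx":-0.23,"dy":0.2,"dz":0,"wx":0,"wy":0,"wz":0},{"hand":-1,"dx":-0.23,"dy":0.2,"dz":0,"wx":0,"wy":0,"wz":0},{"hand":-1,"dx":-0.23,"dy":0.2,"dz":0,"wx":0,"wy":0,"wz":0},{"hand":-1,"dx":-0.15,"dy":0.13,"dz":0,"wx":0,"wy":0,"wz":0}]'; python3 st.py
python3 -m handwheel '[{"hand":-1,"dx":-0.08,"dy":0.07,"dz":0,"wx":0,"wy":0,"wz":0}]' >/dev/null; python3 st.py
```

```text
time_s: 9.1
position: [0.6063, 0.1583, 0.0317]
tcp_rot: [[0.659, 0.752, 0.001], [0.752, -0.659, 0.0], [0.0, 0.0, -1.0]]
force: [1.8, -1.5, 1.1]
opening: 0.006
t 9.1 pos [0.6063 0.1583 0.0317] blk [ 0.0011 -0.0924] yang -41.25 z [ 0.001  0.    -1.   ] F [ 1.8 -1.5  1.1] op 0.006
F blk 0.05373497152107477 -2.3919148636014254
t 9.2 pos [0.6055 0.159  0.0317] blk [ 0.0011 -0.0914] yang -41.24 z [ 0.001  0.    -1.   ] F [ 2.3 -1.7  0.4] op 0.007
F blk 0.22725631631099813 -2.8225648843310527
```

```bash
python3 -m handwheel '[{"hand":-1,"dx":-0.08,"dy":0.07,"dz":0,"wx":0,"wy":0,"wz":0}]' >/dev/null; python3 st.py; python3 lk.py 9;python3 -m handwheel '[{"hand":-1,"dx":-0.08,"dy":0.07,"dz":0,"wx":0,"wy":0,"wz":0}]' >/dev/null; python3 st.py
```

```text
t 9.3 pos [0.6048 0.1595 0.0317] blk [ 0.0011 -0.0905] yang -41.25 z [ 0.001  0.    -1.   ] F [ 2.6 -1.3  0.3] op 0.004
F blk 0.7748902718634911 -2.8048425267063926
ang 138.44442288232696 z-board 0.021714972336531087 len 0.1371389289472693 res 0.0012725435589908216 [ 0.00099428 -0.01203541] [ 0.00056875 -0.08060356] [0.00141982 0.05653273]
t 9.45 pos [0.6041 0.1601 0.0317] blk [ 0.0011 -0.0896] yang -41.26 z [ 0.001  0.    -1.   ] F [ 1.5 -1.4 -0. ] op 0.009
F blk -0.06375939488624222 -2.0376902170677975
```

View pics/c9.png

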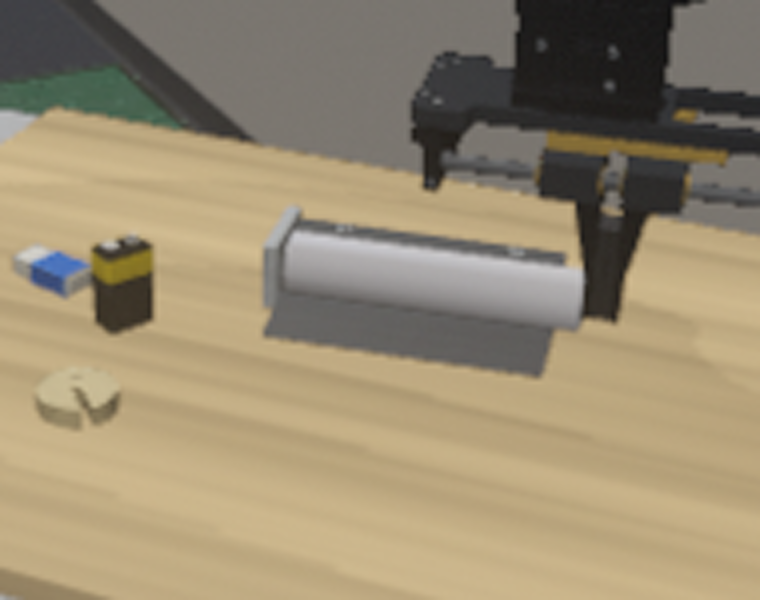

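The far end at (285, 258) is almost at the plate, with no jump in force yet. I'll go on in 1 mm steps until the force rises.

```bash
python3 -m handwheel '[{"hand":-1,"dx":-0.08,"dy":0.07,"dz":0,"wx":0,"wy":0,"wz":0}]' >/dev/null; python3 st.py; python3 -m handwheel '[{"hand":-1,"dx":-0.08,"dy":0.07,"dz":0,"wx":0,"wy":0,"wz":0}]' >/dev/null; python3 st.py
```

```text
t 9.55 pos [0.6033 0.1608 0.0317] blk [ 0.0011 -0.0885] yang -41.26 z [ 0.001  0.    -1.   ] F [ 2.6 -0.8  0.4] op 0.003
F blk 1.1306145324606274 -2.467137960704515
t 9.65 pos [0.6026 0.1615 0.0316] blk [ 0.0011 -0.0875] yang -41.25 z [ 0.001 -0.    -1.   ] F [ 3.4 -3.2 -0.4] op 0.005
F blk -0.16098224437913633 -4.655750176726571
```

```bash
python3 -m handwheel '[{"hand":-1,"dx":-0.04,"dy":0.035,"dz":0,"wx":0,"wy":0,"wz":0}]' >/dev/null; python3 st.py; python3 -m handwheel '[{"hand":-1,"dx":-0.04,"dy":0.035,"dz":0,"wx":0,"wy":0,"wz":0}]' >/dev/null; python3 st.py; python3 lk.py 10
```

```text
t 9.75 pos [0.6026 0.1615 0.0317] blk [ 0.0011 -0.0875] yang -41.22 z [ 0.002 -0.001 -1.   ] F [ 4.6 -4.3 -0.4] op 0.007
F blk -0.14066648140503196 -6.295566379124704
t 9.85 pos [0.6026 0.1615 0.0317] blk [ 0.0011 -0.0875] yang -41.22 z [ 0.002 -0.001 -1.   ] F [ 4.3 -5.6 -1.7] op 0.002
F blk -1.4027269776384932 -6.950127840104492
ang 138.41331131369202 z-board 0.02172269091069793 len 0.13494807475990644 res 0.0013665777904786599 [ 0.00106675 -0.01063939] [ 0.00061137 -0.07811189] [0.00152213 0.05683311]
```

View pics/c10.png

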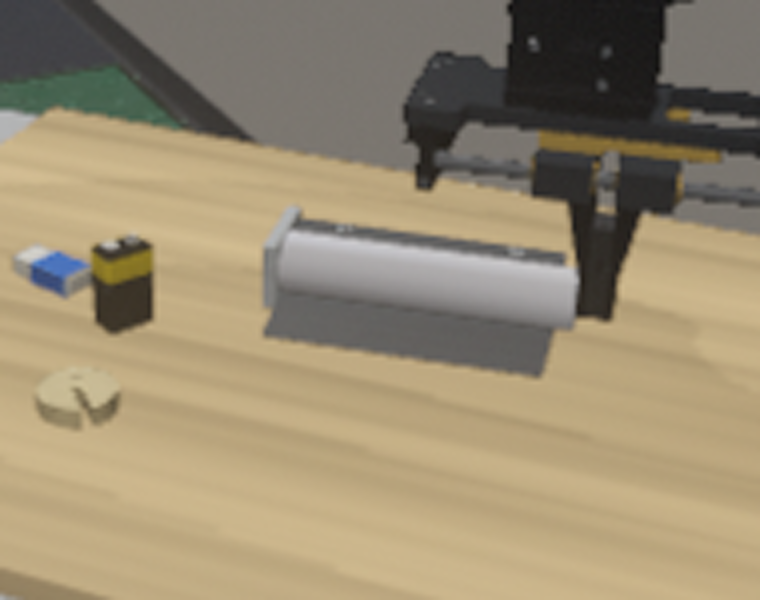

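The tool has stopped while the force climbs to 7 N, so the bar is against the plate. I'll withdraw along −y, then lift.

```bash
python3 -m handwheel '[{"hand":-1,"dx":0.75,"dy":-0.65,"dz":0,"wx":0,"wy":0,"wz":0},{"hand":-1,"dx":1.5,"dy":-1.3,"dz":0,"wx":0,"wy":0,"wz":0},{"hand":-1,"dx":1,"dy":-0.9,"dz":0.5,"wx":0,"wy":0,"wz":0},{"hand":-1,"dx":0,"dy":0,"dz":3,"wx":0,"wy":0,"wz":0},{"hand":-1,"dx":0,"dy":0,"dz":3,"wx":0,"wy":0,"wz":0},{"hand":-1,"dx":0,"dy":0,"dz":3,"wx":0,"wy":0,"wz":0},{"hand":-1,"dx":0,"dy":0,"dz":2,"wx":0,"wy":0,"wz":0},{"hand":-1,"dx":0,"dy":0,"dz":0,"wx":0,"wy":0,"wz":0},{"hand":-1,"dx":0,"dy":0,"dz":0,"wx":0,"wy":0,"wz":0}]'; python3 st.py; python3 lk.py 11
python3 - <<'E'
from meas import *
cap('scene','scene11'); im=cv2.imread('pics/scene11.png')
cv2.imwrite('pics/s11.png',cv2.resize(im[150:290,230:430],None,fx=4,fy=4,interpolation=2))
d=np.load('pics/scene11.npy'); c=np.load('pics/scene11_c.npy',allow_pickle=True).item()
r=barfit(d,c,(321,185,425,215),zmin=.03,im=im);print('scene',r[1],r[2]-.015,r[3],toB(r[0]),toB(r[5]),toB(r[6]))
# bystanders before/after
for n in ['scene','side']:
    a=cv2.imread(f'pics/{n}0.png')[190:280,235:305].astype(int); b=cv2.imread(f'pics/{n}11.png')[190:280,235:305].astype(int)
    print('bystander diff',n,np.abs(a-b).max(-1).mean(),(np.abs(a-b).max(-1)>60).sum())
E
```

```text
time_s: 10.8
position: [0.6333, 0.1337, 0.1464]
tcp_rot: [[0.66, 0.752, -0.001], [0.752, -0.66, 0.0], [-0.001, -0.001, -1.0]]
force: [0.1, 0.4, 0.1]
opening: 0.006
t 10.8 pos [0.6333 0.1337 0.1464] blk [ 0.0004 -0.1289] yang -41.27 z [-0.001  0.    -1.   ] F [0.1 0.4 0.1] op 0.006
F blk 0.3686197745220345 0.16868879976824244
ang 138.47811630369318 z-board 0.021741224521298556 len 0.13543126628853017 res 0.0013596543211200473 [ 0.00108178 -0.01075322] [ 0.00070136 -0.07846779] [0.0014622  0.05696134]
scene 138.7930375962098 0.020758423658196565 0.14497182166882727 [ 0.00042507 -0.00608292] [ 0.00041627 -0.07856883] [0.00043388 0.06640299]
bystander diff scene 5.9603174603174605 0
bystander diff side 2.4509523809523808 0
```

View pics/s11.png

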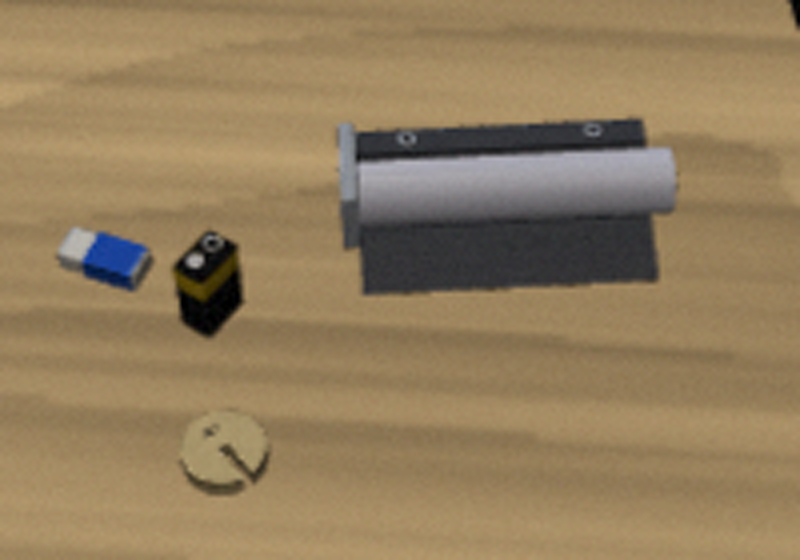

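View pics/c11.png

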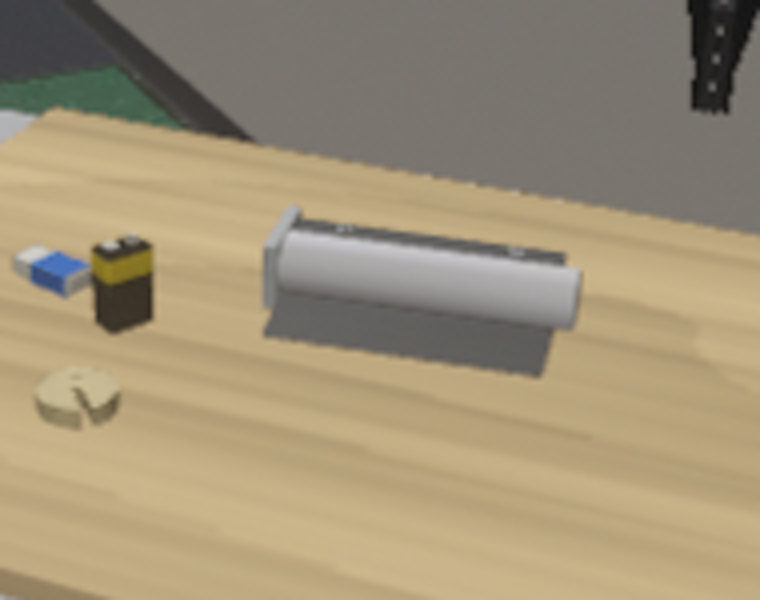

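The bar's end meets the plate at (358, 190) in the scene crop, it overhangs the open end by about 10 mm, the bystanders are unchanged and the hand is clear. Handing in.

```bash
python3 -c "
from rig import hand_in
print(hand_in())"
```

```text
the job is handed in; nothing more can be done
None
```

The bar is down in the groove with its end against the stop plate. I handed the job in at about 10.8 s of the 43 s allowed; the hand-in gave no verdict.

**What I did:** I rolled the bar up the ramp and into the groove with the two open fingertips. I then shut the fingers and slid it endwise until the tool stalled at about 7 N, withdrew along the groove and lifted clear.

**Last checks:**
- **Axis:** the scene camera puts it 0.4 mm from the groove's middle plane and 20.8 mm above the board, aligned with the block to within 0.1°. The side camera agrees less closely (1.1 mm, 21.7 mm and 0.3° off), but still inside the limits.
- **Contact with the stop:** the −y end is at block y ≈ −78.5 mm against a nominal −80 mm, and the pictures show no gap at the plate.
- **Bystanders:** the battery, mass and eraser areas look the same before and after in both cameras.
- **Hand:** it is clear of everything, with the tool force back to about zero.

**Disagreement:** I set aside the side camera's position along the groove for the bar's middle (y ≈ −10.8 mm). It gave the bar a length of only 135 mm because I had cropped off its far end. The scene camera gave −6.1 mm against a nominal −5 mm.

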